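Burnish the S-shaped joint of a split jig plate

ROBOT

A 7-joint arm with a two-finger parallel gripper is mounted at the origin on a cart in front of the work surface, level with it; the furniture and walls round the work are solid. World frame = base frame: x ahead of the robot, y to its left, z up, the work surface at z = 0. Lengths are in m, angles in rad, forces in N, time in s.
With the tool pointing down it reaches from about 0.35 to 0.9 m from the base axis. Payload 8.1 kg.
Tool frame: the origin (TCP) lies at the very end of the fingers, on their centre line; the grasp point (between the pads) lies 19 mm behind it; z points along the fingers, y is the line along which they close (so a half turn about z gives the same grasp; the last joint's range is limited). The gripper opens to 92 mm and grips with 3 to 60 N. Pads are 19 mm wide; open, the fingers measure 130 mm over their backs; the gripper's body (75 mm by 190 mm) begins 47 mm behind the grasp point.
Start: joints at [1.158, 0.434, 0.025, 1.573, -0.012, 1.134, -0.075], TCP at [0.191, -0.595, 0.227] pointing down, gripper open.
Joint ranges: [-2.62, 2.62], [-0.44, 2.09], [-1.27, 1.32], [0.08, 2.57], [-1.32, 4.46], [0.12, 2], [-2.74, 2.74]. Speed limits (rad/s): [2.22, 2.22, 3.01, 3.01, 3.14, 3.14, 3.14].

INTERFACE

Orientations are given as a rotation vector (axis times angle).
In Python, from cell import arm gives the robot as it stands.
- The arm moves only by the tool carry_out, never from a script. Its argument "commands" is a list of rows, each a list of 7 numbers: the opening, from 0 (shut) to 1 (fully open), then the shift along the tool's x, y, z each as a share of 0.025 m, from -1 to 1, then the turn, a rotation vector about the tool's x, y, z each as a share of 0.1 rad, from -1 to 1. A call has 1 to 8 rows; each row shifts and turns the commanded pose from where the row before left it, along the tool's axes as they then stand; what a row does not reach is not made up. A row lasts 1/10 s, in which the tool goes at most 50 mm and 8.59 degrees, less where a joint would pass 70% of its speed; a pose out of reach is approached as far as the arm can. A call with a number of a shift or a turn outside -1 to 1 is refused whole. A call with a gripper value outside its range is refused whole. The fingers move at their own pace and stop on an object; "squeeze" is the grip in N (left out, the last holds). Time passes only in rows, so rows that do not move let the fingers close. It gives the time, the measured TCP pose, the force, the opening and the grip force at its end, in the units of the state.
- arm.observe(): the state, without advancing time (a new reading comes with each control period).
- arm.get_image(name): name is "scene" or "top" or "wrist"; returns a dict with "pixels" (400x640x3 uint8, red, green, blue), "range_z" (400x640 float32, m along the optical axis (not along the pixel's ray), 0 where there is no reading), "mtx" (3x3 intrinsics, pixels), "R" (3x3) and "t" (3): a world point X has camera coordinates R X + t; the wrist camera has in their place "tool_from_camera" (4x4, takes a point from camera to tool coordinates, whose origin is the TCP and whose axes are the flange's). Camera axes: x right, y down, z forward; pixel columns grow to the right and rows downward; lengths in m; the calibration is good to about 2 mm. A picture is of the moment at which its call begins: read the wrist's pose just before it.
- arm.sign_off(): hands the job in; it is judged then, once.
The state is a dict: "clock": time; "joints": joint angles; "dq": joint speeds; "joint_efforts": joint torques, N m; "position": TCP position; "ee_rot": TCP orientation; "force": force on the tool from outside, world axes, zero at the start; "ft_torque": the same for the moment, N m; "width": opening from 0.0 (shut) to 1.0 (fully open); "gripper_force": force on a finger pad.
Only numpy, scipy, OpenCV 4.12 (cv2) and the standard library are available. Lean on these libraries where they do the work, as an engineer would, in place of code of your own. Each camera call takes 0.05 s, during which the arm holds its last target. There are 200 camera calls.

TASK

Take the ball-ended burnisher from its wooden stand, set its ball down on the floor of the S-shaped joint in the jig plate at the end away from the upright stop pin, and draw it slowly (no faster than 5 cm a second) along the whole joint, always pressing lightly on the floor of the joint, until it comes up against the stop pin. Then put the burnisher back in its stand, fully home and upright, and let go.

Things in the scene. Friction and masses are not known exactly. Their poses are not given: they have to be found in the camera images.
- burnisher: Loose hand burnisher, 122 mm long, tip down in the stand. Origin: lowest point of its ball tip; z up its axis. Steel ball and neck 8 mm across to z = 30 mm, shank 16 mm across from 36 to 58 mm, round collar 32 mm across from 58 to 64 mm, dark square wooden handle 20 x 20 mm (sides along x and y) from 64 to 120 mm. Grip the handle just above the collar. About 120 g.
- ball_tip (a point): The lowest point of the burnisher's ball tip (same as its origin).
- stand: Fixed wooden block 70 x 70 x 65 mm with a foot 84 mm square. In the middle of its top is a plain through hole, 21 mm across with a 3 mm chamfer. Origin: centre of its underside, z up. The burnisher hangs in the hole with its collar resting on the top, its tip then 7 mm above the underside.
- jig_plate: Fixed aluminium plate 160 x 110 x 24 mm, lying flat, in two halves that meet in an S-shaped open joint. Origin: centre of its underside, x along its length, z up. The joint's centre line is y = 18 mm * sin(180 deg * x / 140 mm), x from -80 mm (open end) to the stop pin. It is 11 mm wide, 15 mm at the top (3 mm chamfer). Screw heads 3 mm high near the corners.
- seam_start (a point): Where the stroke starts: on the joint's centre line at plate x = -62 mm, y = -18 mm, level with the plate's top. The joint's floor is a steel strip of unknown depth, 6 to 14 mm below the top, that may slope along the plate's x by up to 1.5 degrees: it must be felt. The S runs from here to the pin.
- stop_pin: Fixed upright steel pin, 16 mm across, that blocks the far end of the joint at plate x = 74 mm, y = 18 mm. Origin on its axis, 1 mm above the plate's underside; its top is 13 mm above the plate's top.

How it is judged:
On the way, in this order (a step that is already met when the one before it is completed fails the run):
1. ball pressed on the joint's floor (1.0 to 20 N, below 60 mm/s), -56 mm along the plate's x (within 5 mm), tip at least 5 mm below the plate's top (x of ball_tip in the frame of jig_plate between -0.061 and -0.051 m and z of ball_tip in the frame of jig_plate below 0.019 m and y of ball_tip in the frame of jig_plate between -0.03 and 0.03 m and contact force between burnisher and seam_floor between 1 and 20 N and linear speed of burnisher below 0.06 m/s), for 0.1 s.
2. ball pressed on the joint's floor (1.0 to 20 N, below 60 mm/s), -42 mm along the plate's x (within 5 mm), tip at least 5 mm below the plate's top (x of ball_tip in the frame of jig_plate between -0.047 and -0.037 m and z of ball_tip in the frame of jig_plate below 0.019 m and y of ball_tip in the frame of jig_plate between -0.03 and 0.03 m and contact force between burnisher and seam_floor between 1 and 20 N and linear speed of burnisher below 0.06 m/s), for 0.1 s.
3. ball pressed on the joint's floor (1.0 to 20 N, below 60 mm/s), -28 mm along the plate's x (within 5 mm), tip at least 5 mm below the plate's top (x of ball_tip in the frame of jig_plate between -0.033 and -0.023 m and z of ball_tip in the frame of jig_plate below 0.019 m and y of ball_tip in the frame of jig_plate between -0.03 and 0.03 m and contact force between burnisher and seam_floor between 1 and 20 N and linear speed of burnisher below 0.06 m/s), for 0.1 s.
4. ball pressed on the joint's floor (1.0 to 20 N, below 60 mm/s), -14 mm along the plate's x (within 5 mm), tip at least 5 mm below the plate's top (x of ball_tip in the frame of jig_plate between -0.019 and -0.009 m and z of ball_tip in the frame of jig_plate below 0.019 m and y of ball_tip in the frame of jig_plate between -0.03 and 0.03 m and contact force between burnisher and seam_floor between 1 and 20 N and linear speed of burnisher below 0.06 m/s), for 0.1 s.
5. ball pressed on the joint's floor (1.0 to 20 N, below 60 mm/s), 0 mm along the plate's x (within 5 mm), tip at least 5 mm below the plate's top (x of ball_tip in the frame of jig_plate between -0.005 and 0.005 m and z of ball_tip in the frame of jig_plate below 0.019 m and y of ball_tip in the frame of jig_plate between -0.03 and 0.03 m and contact force between burnisher and seam_floor between 1 and 20 N and linear speed of burnisher below 0.06 m/s), for 0.1 s.
6. ball pressed on the joint's floor (1.0 to 20 N, below 60 mm/s), 14 mm along the plate's x (within 5 mm), tip at least 5 mm below the plate's top (x of ball_tip in the frame of jig_plate between 0.009 and 0.019 m and z of ball_tip in the frame of jig_plate below 0.019 m and y of ball_tip in the frame of jig_plate between -0.03 and 0.03 m and contact force between burnisher and seam_floor between 1 and 20 N and linear speed of burnisher below 0.06 m/s), for 0.1 s.
7. ball pressed on the joint's floor (1.0 to 20 N, below 60 mm/s), 28 mm along the plate's x (within 5 mm), tip at least 5 mm below the plate's top (x of ball_tip in the frame of jig_plate between 0.023 and 0.033 m and z of ball_tip in the frame of jig_plate below 0.019 m and y of ball_tip in the frame of jig_plate between -0.03 and 0.03 m and contact force between burnisher and seam_floor between 1 and 20 N and linear speed of burnisher below 0.06 m/s), for 0.1 s.
8. ball pressed on the joint's floor (1.0 to 20 N, below 60 mm/s), 42 mm along the plate's x (within 5 mm), tip at least 5 mm below the plate's top (x of ball_tip in the frame of jig_plate between 0.037 and 0.047 m and z of ball_tip in the frame of jig_plate below 0.019 m and y of ball_tip in the frame of jig_plate between -0.03 and 0.03 m and contact force between burnisher and seam_floor between 1 and 20 N and linear speed of burnisher below 0.06 m/s), for 0.1 s.
9. ball pressed on the joint's floor (1.0 to 20 N, below 60 mm/s), 56 mm along the plate's x (within 5 mm), tip at least 5 mm below the plate's top (x of ball_tip in the frame of jig_plate between 0.051 and 0.061 m and z of ball_tip in the frame of jig_plate below 0.019 m and y of ball_tip in the frame of jig_plate between -0.03 and 0.03 m and contact force between burnisher and seam_floor between 1 and 20 N and linear speed of burnisher below 0.06 m/s), for 0.1 s.
10. still down in the joint, the burnisher touches the stop pin (contact force between burnisher and stop_pin above 0.8 N and z of ball_tip in the frame of jig_plate below 0.019 m and x of ball_tip in the frame of jig_plate above 0.055 m), for 0.05 s.
At the end, for the whole second after the job is handed in: The burnisher stands in the stand's hole, released and at rest: its tip within 8 mm of the stand's axis and less than 10 mm above the stand's underside (collar down on the block), leaning less than 0.12 rad (horizontal distance between burnisher and stand below 0.008 m and z of burnisher in the frame of stand between 0.002 and 0.01 m and angle between burnisher's own z axis and vertical below 0.12 rad and linear speed of burnisher below 0.01 m/s); the robot touches nothing.
It fails at once if the burnisher is pressed or knocked on the plate with more than 35 N (contact force between burnisher and jig_plate above 35 N).
It also fails if it takes over 72 s, if anything falls off the work surface, if the arm or the gripper's body presses on something with over 40 N, if the wrist force passes 120 N, or if a joint passes its speed limit or range.

## Working session

There is one attempt and no reset: what is moved stays moved. The work goes in short steps, Python scripts to look and compute and a tool call to move; the robot and the scene stay as the last step left them, time stands still between calls to the robot, and variables do not carry over. Pictures are saved under pics/ and viewed, at most 10 in all, crops included, and the job is handed in when it is done.

Besides the shell and the picture viewer there is one more tool, called after "Request:" as name(argument=value, ...) on one line, values as JSON. carry_out: Moves the arm, as the interface text tells. Shift numbers are shares of 0.025 m and turn numbers shares of 0.1 rad, none past 1 either way. Its arguments: {"type":"object","properties":{"commands":{"type":"array"},"squeeze":{"type":"number"}},"required":["commands"]}

```bash
mkdir -p pics; ls
python3 - <<'E'
from cell import arm
import cv2,numpy as np
s=arm.observe();print(s)
for n in("scene","top"):
    g=arm.get_image(n);cv2.imwrite(f"pics/{n}0.png",g["pixels"][:,:,::-1]);np.savez(f"{n}0.npz",**g)
    print(n,g["mtx"],g["R"],g["t"])
g=arm.get_image("wrist");print(g["tool_from_camera"],g["mtx"])
E
```

```text
pics
{'clock': 0.0, 'joints': array([ 1.15840746,  0.43525855,  0.02496239,  1.57411168, -0.0116341 ,
        1.13400611, -0.07509384]), 'dq': array([ 0.00130003,  0.00083626,  0.00279943,  0.00044035, -0.0002071 ,
        0.00090127, -0.00049946]), 'joint_efforts': array([-6.68617868e-04, -6.67864108e+01,  9.84579697e-01, -3.14465153e+01,
       -6.05112151e-02,  4.29167098e-02,  1.60923250e-04]), 'position': array([ 0.19033632, -0.59475958,  0.22591711]), 'ee_rot': array([-3.10241905e+00, -4.84318732e-01,  5.72107695e-04]), 'force': array([-0.26260665,  0.63285158, -0.13307763]), 'ft_torque': array([ 0.01365919, -0.0314121 , -0.00549356]), 'gripper_force': 0.0, 'width': 1.0005907765951005}
scene [[396.49357907   0.         319.92852928]
 [  0.         396.49357907 203.95410333]
 [  0.           0.           1.        ]] [[ 0.40524854 -0.91413668 -0.01130298]
 [-0.71799778 -0.31059565 -0.6229041 ]
 [ 0.56590883  0.26054649 -0.78221654]] [-0.02805765  0.49814057  0.53164251]
top [[505.51946214   0.         319.37533514]
 [  0.         505.51946214 200.01079118]
 [  0.           0.           1.        ]] [[-0.0256338  -0.9991494  -0.03230134]
 [-0.99606531  0.02827005 -0.0839923 ]
 [ 0.08483402  0.0300212  -0.99594273]] [0.22194608 0.53611368 0.85287125]
[[-5.64790892e-04 -9.69364554e-01 -2.45625819e-01  6.55722986e-02]
 [ 9.99999832e-01 -5.15655040e-04 -2.64357708e-04 -3.86772326e-04]
 [ 1.29600800e-04 -2.45625928e-01  9.69364682e-01 -1.57512794e-01]
 [ 0.00000000e+00  0.00000000e+00  0.00000000e+00  1.00000000e+00]] [[333.48621086   0.         319.08510856]
 [  0.         333.48621086 198.14873505]
 [  0.           0.           1.        ]]
```

View pics/top0.png

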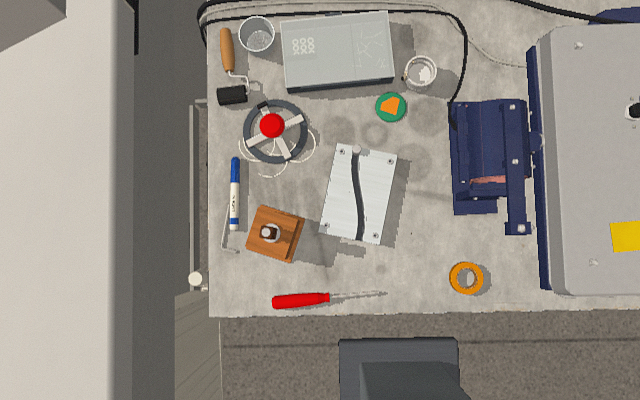

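View pics/scene0.png

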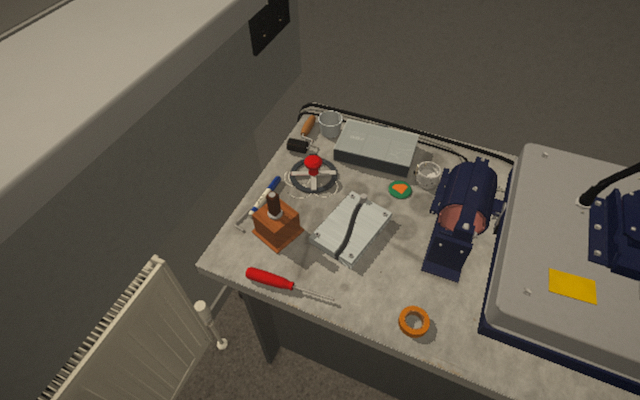

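The top view shows the stand at about (275,233) with the handle at (269,231), and the plate centred near (358,193). The pin is at (357,149), so the open end of the joint is at (360,240), nearest the robot. Next I measure both using range and masks.

```bash
cat > h.py <<'E'
import numpy as np,cv2
def cloud(g):
    h,w=g["range_z"].shape;u,v=np.meshgrid(np.arange(w),np.arange(h));z=g["range_z"]
    K=g["mtx"];p=np.stack([(u-K[0,2])/K[0,0]*z,(v-K[1,2])/K[1,1]*z,z],-1)
    return p
def world(g): return (cloud(g)-g["t"])@g["R"]
def rays(g,uv,zp):
    K=g["mtx"];uv=np.atleast_2d(uv).astype(float)
    d=np.c_[(uv-[K[0,2],K[1,2]])/[K[0,0],K[1,1]],np.ones(len(uv))]@g["R"];c=-g["R"].T@g["t"]
    return c+d*((zp-c[2])/d[:,2])[:,None]
E
python3 - <<'E'
import numpy as np,cv2
from h import *
for n in("top","scene"):
    g=dict(np.load(n+"0.npz"));P=world(g);ok=g["range_z"]>0
    tab=ok&(abs(P[...,2])<.008);print(n,"table z",np.median(P[...,2][tab]))
    box=lambda x0,x1,y0,y1:ok&(P[...,0]>x0)&(P[...,0]<x1)&(P[...,1]>y0)&(P[...,1]<y1)
    pl=rays(g,[[358,193],[275,233]],.024) if n=="top" else pl
    c=pl[0]
    m=box(c[0]-.11,c[0]+.11,c[1]-.09,c[1]+.09)&(P[...,2]>.012)&(P[...,2]<.034)
    if n=="top":
        q,lab,st,_=cv2.connectedComponentsWithStats(m.astype(np.uint8));k=lab==1+np.argmax(st[1:,4])
    else:k=m
    pts=P[k];print("plate z",np.percentile(pts[:,2],[5,50,95]))
    cn=cv2.findContours(k.astype(np.uint8),cv2.RETR_EXTERNAL,cv2.CHAIN_APPROX_NONE)[0]
    cc=max(cn,key=cv2.contourArea).reshape(-1,2);W=rays(g,cc,.024)[:,:2]
    print("rect",cv2.minAreaRect((W*1000).astype(np.float32)))
    s=pl[1]
    m=box(s[0]-.06,s[0]+.06,s[1]-.06,s[1]+.06)
    t=m&(abs(P[...,2]-.065)<.006);cn=cv2.findContours(t.astype(np.uint8),cv2.RETR_EXTERNAL,cv2.CHAIN_APPROX_NONE)[0]
    cc=max(cn,key=cv2.contourArea).reshape(-1,2);W=rays(g,cc,.065)[:,:2]
    print("stand",cv2.minAreaRect((W*1000).astype(np.float32)),np.median(P[t],0))
    t=m&(P[...,2]>.085);print("handle",t.sum(),P[t].mean(0),P[t].min(0),P[t].max(0))
    cn=cv2.findContours(t.astype(np.uint8),cv2.RETR_EXTERNAL,cv2.CHAIN_APPROX_NONE)[0]
    t=m&(P[...,2]>.118);print("htop",t.sum(),np.median(P[t],0))
    W=P[t][:,:2]
    if t.sum()>5: print(cv2.minAreaRect((W*1000).astype(np.float32)))
    m=box(c[0]-.03,c[0]+.11,c[1]-.09,c[1]+.09)&(P[...,2]>.0315)&(P[...,2]<.05);print("pin",m.sum(),np.median(P[m],0) if m.any() else 0)
g=dict(np.load("top0.npz"));im=g["pixels"][:,:,::-1][110:270,220:420];cv2.imwrite("pics/crop.png",cv2.resize(im,None,fx=4,fy=4,interpolation=cv2.INTER_CUBIC)[:600])
E
```

```text
top table z 0.00023787580141102096
plate z [0.01515011 0.0238748  0.02667318]
rect ((551.7098388671875, 140.58494567871094), (109.7081069946289, 160.0724334716797), 76.63352966308594)
stand ((485.85662841796875, 287.7859191894531), (70.29146575927734, 69.59513854980469), 70.24481201171875) [0.4852895  0.28584518 0.06526575]
handle 202 [0.48539287 0.28576228 0.12301958] [0.47548097 0.27666029 0.08539731] [0.49573858 0.29902029 0.13135934]
htop 172 [0.48558655 0.28721316 0.12704015]
((485.780517578125, 287.7447509765625), (20.125593185424805, 19.881254196166992), 77.32853698730469)
pin 67 [0.62749634 0.14139976 0.03728797]
scene table z 0.0012455321825424039
plate z [0.01552545 0.02497213 0.02742065]
rect ((548.5711059570312, 139.3392333984375), (113.25617980957031, 167.84764099121094), 76.85784149169922)
stand ((484.1445617675781, 286.7284240722656), (74.33885192871094, 72.67117309570312), 70.56602478027344) [0.47370857 0.2769124  0.06617765]
handle 238 [0.48038278 0.28405701 0.11304271] [0.47274408 0.27585957 0.08507768] [0.49464364 0.29806449 0.13310637]
htop 111 [0.4811936  0.28443434 0.12734503]
((484.0836486816406, 286.4323425292969), (19.675247192382812, 20.153242111206055), 80.55713653564453)
pin 42 [0.62503227 0.14043985 0.03780859]
```

View pics/crop.png

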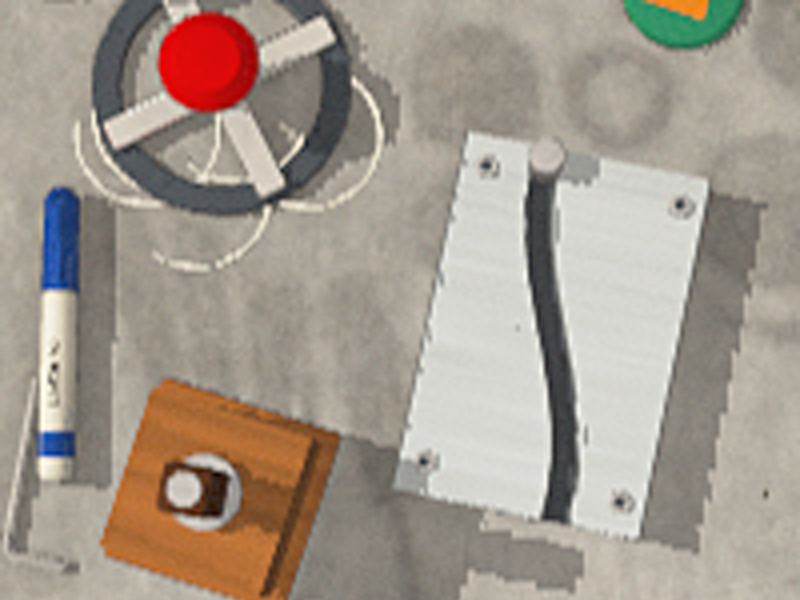

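The crop shows the S joint from (558,520) at the near end to the pin at (547,155), with the handle top around (205,490). The plate pose agrees with the pin to within 1 mm. Next I check the clearance along the path and plan the transit.

```bash
cat >> h.py <<'E'
from scipy.spatial.transform import Rotation as Ro
def plan(p0,rv0,p1,rv1,smax=.98,tmax=.98):
    """rows of tool-axis shares leading from pose 0 to pose 1 (straight, steady)"""
    R0,R1=Ro.from_rotvec(rv0),Ro.from_rotvec(rv1);w=(R0.inv()*R1).as_rotvec();d=np.asarray(p1)-p0
    n=1
    while True:
        sh=[(R0*Ro.from_rotvec(w*k/n)).inv().apply(d/n)/.025 for k in range(n)]
        if np.abs(sh).max()<=smax and np.abs(w/n/.1).max()<=tmax:break
        n+=1
    for k in range(n):print([float(round(a,2))+0. for a in np.r_[sh[k],w/n/.1]])
def down(yaw): # tool x at yaw, z down
    return (Ro.from_euler('z',yaw)*Ro.from_euler('x',np.pi)).as_rotvec()
E
python3 - <<'E'
import numpy as np
from h import *
for n in("top","scene"):
    g=dict(np.load(n+"0.npz"));P=world(g).reshape(-1,3)[g["range_z"].ravel()>0]
    a=np.array([.19,-.595]);b=np.array([.486,.287]);u=(b-a)/np.linalg.norm(b-a)
    s=(P[:,:2]-a)@u;d=np.abs((P[:,:2]-a)@[-u[1],u[0]])
    print(n,[(round(x,2),round(float(P[(s>x)&(s<x+.1)&(d<.15)][:,2].max(initial=-1)),3)) for x in np.arange(-.1,1.05,.1)])
from cell import arm
s=arm.observe()
plan(s["position"],s["ee_rot"],[.486,.287,.225],down(np.radians(77.3)))
E
```

```text
top [(np.float64(-0.1), -0.737), (np.float64(0.0), -0.738), (np.float64(0.1), -0.737), (np.float64(0.2), 0.003), (np.float64(0.3), 0.143), (np.float64(0.4), 0.19), (np.float64(0.5), 0.23), (np.float64(0.6), 0.227), (np.float64(0.7), 0.031), (np.float64(0.8), 0.068), (np.float64(0.9), 0.428), (np.float64(1.0), 0.43)]
scene [(np.float64(-0.1), -1.0), (np.float64(0.0), -1.0), (np.float64(0.1), -1.0), (np.float64(0.2), 0.143), (np.float64(0.3), 0.187), (np.float64(0.4), 0.191), (np.float64(0.5), 0.231), (np.float64(0.6), 0.224), (np.float64(0.7), 0.031), (np.float64(0.8), 0.069), (np.float64(0.9), 0.427), (np.float64(1.0), 0.429)]
[0.58, -0.79, 0.0, 0.0, 0.0, -0.27]
[0.6, -0.77, 0.0, 0.0, 0.0, -0.27]
[0.62, -0.76, 0.0, 0.0, 0.0, -0.27]
[0.64, -0.74, 0.0, 0.0, 0.0, -0.27]
[0.66, -0.72, 0.0, 0.0, 0.0, -0.27]
[0.68, -0.7, 0.0, 0.0, 0.0, -0.27]
[0.7, -0.68, 0.0, 0.0, 0.0, -0.27]
[0.72, -0.66, 0.0, 0.0, 0.0, -0.27]
[0.74, -0.64, 0.0, 0.0, 0.0, -0.27]
[0.75, -0.62, 0.0, 0.0, 0.0, -0.27]
[0.77, -0.6, 0.0, 0.0, 0.0, -0.27]
[0.79, -0.58, 0.0, 0.0, 0.0, -0.27]
[0.8, -0.56, 0.0, 0.0, 0.0, -0.27]
[0
[... 192 characters left out ...]
0.0, 0.0, 0.0, -0.27]
[0.89, -0.4, 0.0, 0.0, 0.0, -0.27]
[0.91, -0.37, 0.0, 0.0, 0.0, -0.27]
[0.92, -0.35, 0.0, 0.0, 0.0, -0.27]
[0.92, -0.32, 0.0, 0.0, 0.0, -0.27]
[0.93, -0.3, 0.0, 0.0, 0.0, -0.27]
[0.94, -0.27, 0.0, 0.0, 0.0, -0.27]
[0.95, -0.25, 0.0, 0.0, 0.0, -0.27]
[0.95, -0.22, 0.0, 0.0, 0.0, -0.27]
[0.96, -0.19, 0.0, 0.0, 0.0, -0.27]
[0.96, -0.17, 0.0, 0.0, 0.0, -0.27]
[0.97, -0.14, 0.0, 0.0, 0.0, -0.27]
[0.97, -0.11, 0.0, 0.0, 0.0, -0.27]
[0.98, -0.09, 0.0, 0.0, 0.0, -0.27]
[0.98, -0.06, 0.0, 0.0, 0.0, -0.27]
[0.98, -0.03, 0.0, 0.0, 0.0, -0.27]
[0.98, -0.01, 0.0, 0.0, 0.0, -0.27]
[0.98, 0.02, 0.0, 0.0, 0.0, -0.27]
[0.98, 0.05, 0.0, 0.0, 0.0, -0.27]
[0.98, 0.07, 0.0, 0.0, 0.0, -0.27]
```

Run:
```python
import numpy as np
from h import *
for n in("top","scene"):
    g=dict(np.load(n+"0.npz"));P=world(g).reshape(-1,3)[g["range_z"].ravel()>0]
    q=P[(P[:,0]>.25)&(P[:,0]<.75)&(P[:,2]>.14)&(P[:,1]>.1)];print(n,"wall",q.min(0),np.percentile(q[:,1],2))
    q=P[(P[:,0]>.0)&(P[:,0]<1)&(P[:,2]>.25)&(P[:,1]<.35)];print("tall",len(q),q.min(0) if len(q) else 0,q.max(0) if len(q) else 0)
a=down(np.radians(17.8))
plan(np.array([.1903,-.5947,.326]),a,[.486,.287,.326],a,smax=1)
```

```text
top wall [0.2501687  0.39089325 0.14000555] 0.3919050476965827
tall 0 0 0
scene wall [0.25001    0.38898763 0.1400225 ] 0.3908362565613154
tall 16528 [ 0.6603649  -0.30989596  0.25002777] [0.94709603 0.34993985 0.40066696]
[0.73, -1.0, 0.0, 0.0, 0.0, 0.0]
[0.73, -1.0, 0.0, 0.0, 0.0, 0.0]
[0.73, -1.0, 0.0, 0.0, 0.0, 0.0]
[0.73, -1.0, 0.0, 0.0, 0.0, 0.0]
[0.73, -1.0, 0.0, 0.0, 0.0, 0.0]
[0.73, -1.0, 0.0, 0.0, 0.0, 0.0]
[0.73, -1.0, 0.0, 0.0, 0.0, 0.0]
[0.73, -1.0, 0.0, 0.0, 0.0, 0.0]
[0.73, -1.0, 0.0, 0.0, 0.0, 0.0]
[0.73, -1.0, 0.0, 0.0, 0.0, 0.0]
[0.73, -1.0, 0.0, 0.0, 0.0, 0.0]
[0.73, -1.0, 0.0, 0.0, 0.0, 0.0]
[0.73, -1.0, 0.0, 0.0, 0.0, 0.0]
[0.73, -1.0, 0.0, 0.0, 0.0, 0.0]
[0.73, -1.0, 0.0, 0.0, 0.0, 0.0]
[0.73, -1.0, 0.0, 0.0, 0.0, 0.0]
[0.73, -1.0, 0.0, 0.0, 0.0, 0.0]
[0.73, -1.0, 0.0, 0.0, 0.0, 0.0]
[0.73, -1.0, 0.0, 0.0, 0.0, 0.0]
[0.73, -1.0, 0.0, 0.0, 0.0, 0.0]
[0.73, -1.0, 0.0, 0.0, 0.0, 0.0]
[0.73, -1.0, 0.0, 0.0, 0.0, 0.0]
[0.73, -1.0, 0.0, 0.0, 0.0, 0.0]
[0.73, -1.0, 0.0, 0.0, 0.0, 0.0]
[0.73, -1.0, 0.0, 0.0, 0.0, 0.0]
[0.73, -1.0, 0.0, 0.0, 0.0, 0.0]
[0.73, -1.0, 0.0, 0.0, 0.0, 0.0]
[0.73, -1.0, 0.0, 0.0, 0.0, 0.0]
[0.73, -1.0, 0.0, 0.0, 0.0, 0.0]
[0.73, -1.0, 0.0, 0.0, 0.0, 0.0]
```

Request:
carry_out(commands=[[1,0,0,-1,0,0,0],[1,0,0,-1,0,0,0],[1,0,0,-1,0,0,0],[1,0.73,-1,-1,0,0,0],[1,0.73,-1,0,0,0,0],[1,0.73,-1,0,0,0,0],[1,0.73,-1,0,0,0,0],[1,0.73,-1,0,0,0,0]])

```text
clock: 0.95
position: [0.2395, -0.447, 0.3265]
ee_rot: [-3.104, -0.485, 0.0]
force: [1.5, 0.0, 0.5]
width: 0.997
gripper_force: 0.0
```

Request:
carry_out(commands=[[1,0.73,-1,0,0,0,0],[1,0.73,-1,0,0,0,0],[1,0.73,-1,0,0,0,0],[1,0.73,-1,0,0,0,0],[1,0.73,-1,0,0,0,0],[1,0.73,-1,0,0,0,0],[1,0.73,-1,0,0,0,0],[1,0.73,-1,0,0,0,0]])

```text
clock: 1.75
position: [0.3175, -0.2121, 0.3267]
ee_rot: [3.104, 0.485, -0.0]
force: [0.8, -0.0, -0.1]
width: 1.004
gripper_force: 0.0
```

Request:
carry_out(commands=[[1,0.73,-1,0,0,0,0],[1,0.73,-1,0,0,0,0],[1,0.73,-1,0,0,0,0],[1,0.73,-1,0,0,0,0],[1,0.73,-1,0,0,0,0],[1,0.73,-1,0,0,0,0],[1,0.73,-1,0,0,0,0],[1,0.73,-1,0,0,0,0]])

```text
clock: 2.55
position: [0.3955, 0.0227, 0.3267]
ee_rot: [3.104, 0.484, 0.0]
force: [1.1, -0.9, -0.7]
width: 1.0
gripper_force: 0.0
```

Run:
```python
from cell import arm
from h import *
s=arm.observe();print(s["clock"],s["position"],s["ee_rot"],s["joints"])
plan(s["position"],s["ee_rot"],[.47,.235,.27],down(np.radians(77.3)))
```

```text
2.55 [0.39553051 0.02274064 0.32668753] [3.10377726e+00 4.84197058e-01 2.24363366e-05] [ 0.43712399  0.01650646 -0.62296499  1.87206213  0.01041656  1.25613455
 -1.4502864 ]
[0.49, -0.65, 0.21, 0.0, 0.0, -0.95]
[0.55, -0.6, 0.21, 0.0, 0.0, -0.95]
[0.61, -0.55, 0.21, 0.0, 0.0, -0.95]
[0.66, -0.49, 0.21, 0.0, 0.0, -0.95]
[0.7, -0.42, 0.21, 0.0, 0.0, -0.95]
[0.74, -0.36, 0.21, 0.0, 0.0, -0.95]
[0.77, -0.29, 0.21, 0.0, 0.0, -0.95]
[0.79, -0.21, 0.21, 0.0, 0.0, -0.95]
[0.81, -0.14, 0.21, 0.0, 0.0, -0.95]
[0.82, -0.06, 0.21, 0.0, 0.0, -0.95]
[0.82, 0.02, 0.21, 0.0, 0.0, -0.95]
```

Request:
carry_out(commands=[[1,0.49,-0.65,0.21,0,0,-0.95],[1,0.55,-0.6,0.21,0,0,-0.95],[1,0.61,-0.55,0.21,0,0,-0.95],[1,0.66,-0.49,0.21,0,0,-0.95],[1,0.7,-0.42,0.21,0,0,-0.95],[1,0.74,-0.36,0.21,0,0,-0.95],[1,0.77,-0.29,0.21,0,0,-0.95],[1,0.79,-0.21,0.21,0,0,-0.95]])

```text
clock: 3.35
position: [0.4497, 0.1768, 0.2843]
ee_rot: [2.7, 1.606, -0.001]
force: [0.6, 0.7, -0.4]
width: 1.0
gripper_force: 0.0
```

Request:
carry_out(commands=[[1,0.81,-0.14,0.21,0,0,-0.95],[1,0.82,-0.06,0.21,0,0,-0.95],[1,0.82,0.02,0.21,0,0,-0.95],[1,0,0,0,0,0,0]])

```text
clock: 3.75
position: [0.4694, 0.2365, 0.268]
ee_rot: [-2.441, -1.974, 0.001]
force: [-0.4, 0.3, -0.0]
width: 0.999
gripper_force: 0.0
```

Run:
```python
from cell import arm
from h import *
s=arm.observe();print(s["clock"],s["position"],s["ee_rot"],s["joints"]);p=s["position"]
g=arm.get_image("wrist");np.savez("w1.npz",pos=p,rv=s["ee_rot"],**g)
cv2.imwrite("pics/w1.png",g["pixels"][:,:,::-1])
for n in("scene","top"):
    g2=arm.get_image(n);P=world(g2).reshape(-1,3)[g2["range_z"].ravel()>0]
    cv2.imwrite(f"pics/{n}1.png",g2["pixels"][:,:,::-1])
    q=P[(np.hypot(P[:,0]-p[0],P[:,1]-p[1])<.14)&(P[:,2]>p[2]-.01)&(P[:,1]<.385)]
    for z in np.arange(.24,.6,.04):
        k=q[(q[:,2]>z)&(q[:,2]<z+.04)]
        if len(k):print(n,round(z,2),"y-p max",(k[:,1].max()-p[1]).round(3),len(k))
```

```text
3.75 [0.469374   0.23650605 0.26800952] [-2.44127410e+00 -1.97393327e+00  8.59043632e-04] [ 0.08466578  0.36434748 -0.86346286  1.70127327  0.29112865  1.2121744
 -1.0609185 ]
scene 0.24 y-p max 0.002 71
scene 0.28 y-p max 0.024 426
scene 0.32 y-p max 0.054 1475
scene 0.36 y-p max 0.055 3439
scene 0.4 y-p max 0.045 1812
scene 0.44 y-p max 0.035 1678
scene 0.48 y-p max 0.039 2452
scene 0.52 y-p max 0.029 781
top 0.32 y-p max -0.045 28
top 0.36 y-p max -0.005 753
```

View pics/w1.png

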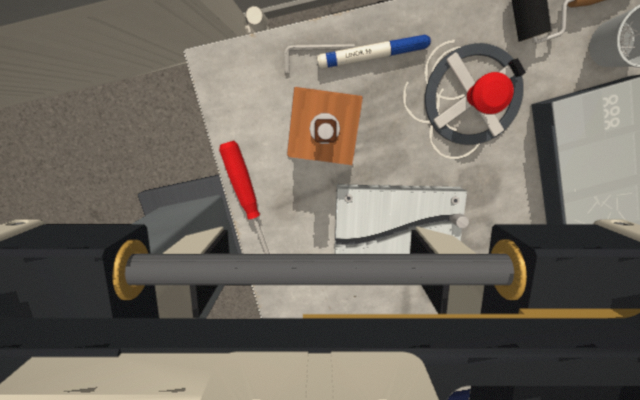

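View pics/scene1.png

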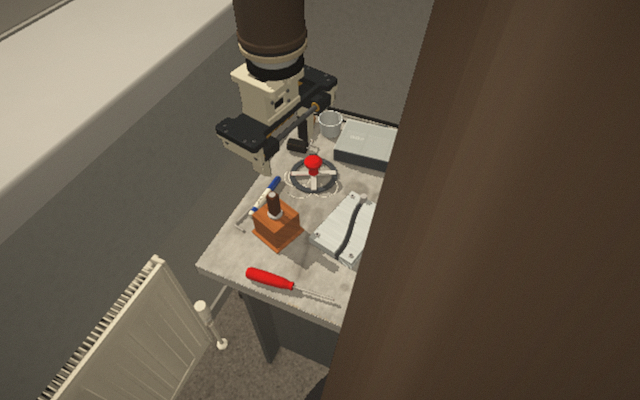

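The wrist view shows the stand at (325,127) with the handle at (325,130), nearly square to the view. The plate is partly hidden behind the gripper, with the pin at (460,222). The scene view shows the hand clear of the wall, with its body reaching only 55 mm toward it. Next I refine from the wrist cloud.

```bash
cat >> h.py <<'E'
def wworld(g):
    T=g["tool_from_camera"];p=cloud(g)@T[:3,:3].T+T[:3,3]
    return Ro.from_rotvec(g["rv"]).apply(p.reshape(-1,3)).reshape(p.shape)+g["pos"]
def rect(P,m):
    k=P[m][:,:2]*1000
    return cv2.minAreaRect(k.astype(np.float32)),np.median(P[m],0)
E
python3 - <<'E'
from h import *
g=dict(np.load("w1.npz"));P=wworld(g);ok=g["range_z"]>0
u,v=np.meshgrid(np.arange(640),np.arange(400))
b=ok&(u>280)&(u<375)&(v>75)&(v<180)
print("table",np.median(P[ok&(abs(P[...,2])<.01)][:,2]))
t=b&(P[...,2]>.115);print("handle top",t.sum(),rect(P,t))
im=g["pixels"].astype(int);d=b&(im.sum(2)<170)&(P[...,2]>.10);print("dark",d.sum(),rect(P,d))
t=b&(abs(P[...,2]-.065)<.006);print("stand",rect(P,t))
t=b&(abs(P[...,2]-.071)<.006)&(im.min(2)>120);print("collar",t.sum(),rect(P,t))
t=ok&(u>445)&(u<475)&(v>205)&(v<232)&(P[...,2]>.032);print("pin",t.sum(),rect(P,t))
E
```

```text
table -0.0003169430949151453
handle top 494 (((485.12701416015625, 285.40997314453125), (19.249835968017578, 18.798566818237305), 77.86251831054688), array([0.48503975, 0.28571082, 0.12678867]))
dark 61 (((484.0036315917969, 284.18096923828125), (16.260753631591797, 18.706941604614258), 85.8995590209961), array([0.48561576, 0.27821973, 0.12609084]))
stand (((485.1228332519531, 285.3748779296875), (70.06346130371094, 70.1441879272461), 70.4168930053711), array([0.48528745, 0.28803985, 0.06463226]))
collar 188 (((485.455322265625, 290.1007385253906), (22.628786087036133, 30.45326805114746), 82.62114715576172), array([0.48507079, 0.29503097, 0.07038337]))
pin 141 (((626.880859375, 138.9328155517578), (15.510855674743652, 14.88751220703125), 13.957175254821777), array([0.62624781, 0.13938594, 0.03648402]))
```

Request:
carry_out(commands=[[1,0.69,0.07,0.3,0,0,0],[1,0.69,0.07,0.3,0,0,0],[1,0.69,0.07,0.4,0,0,0],[1,0,0,1,0,0,0],[1,0,0,1,0,0,0],[1,0,0,1,0,0,0],[1,0,0,1,0,0,0],[1,0,0,1,0,0,0]])

```text
clock: 4.7
position: [0.4863, 0.2825, 0.1185]
ee_rot: [2.45, 1.965, 0.001]
force: [-0.1, -0.7, 0.0]
width: 1.003
gripper_force: 0.0
```

Request:
carry_out(commands=[[1,0,0,0.7,0,0,0],[1,0,0,0.5,0,0,0],[1,0,0,0.2,0,0,0],[1,0,0,0,0,0,0]])

```text
clock: 5.1
position: [0.486, 0.2833, 0.0839]
ee_rot: [2.449, 1.968, -0.001]
force: [0.3, 0.2, 0.2]
width: 1.001
gripper_force: 0.0
```

Run:
```python
from cell import arm
from h import *
s=arm.observe();print(s["clock"],s["position"],s["ee_rot"],s["force"])
```

```text
5.1 [0.48598325 0.28334356 0.08394148] [ 2.44862627e+00  1.96775834e+00 -5.95870477e-04] [0.31615594 0.15465068 0.20958556]
```

Request:
carry_out(commands=[[1,0.1,-0.05,0.34,0,0,0],[1,0,0,0,0,0,0],[0.4,0,0,0,0,0,0],[0.4,0,0,0,0,0,0],[0.15,0,0,0,0,0,0],[0.15,0,0,0,0,0,0],[0,0,0,0,0,0,0],[0,0,0,0,0,0,0]], squeeze=45)

```text
clock: 5.9
position: [0.4852, 0.2865, 0.0755]
ee_rot: [2.448, 1.969, 0.0]
force: [-1.1, 0.3, 0.2]
width: 0.527
gripper_force: 0.0
```

Request:
carry_out(commands=[[0,0,0,0,0,0,0],[0,0,0,0,0,0,0],[0,0,0,0,0,0,0],[0,0,0,0,0,0,0]])

```text
clock: 6.3
position: [0.4852, 0.2865, 0.0754]
ee_rot: [2.448, 1.969, -0.0]
force: [-0.0, 0.6, -0.3]
width: 0.214
gripper_force: 45.0
```

Run:
```python
from cell import arm
from h import *
s=arm.observe();print(s)
```

```text
{'clock': 6.3, 'joints': array([-0.12168355,  0.62248576, -0.72964079,  1.84424866,  0.52900418,
        0.87915152, -1.32296841]), 'dq': array([-0.00126207,  0.00069891,  0.00064406, -0.00172255, -0.00098451,
       -0.00052507, -0.00030375]), 'joint_efforts': array([ 1.60628424e-03, -6.45439124e+01, -1.23963645e+01, -2.31599504e+01,
       -3.25728196e-02, -6.67713024e-02,  2.19448580e-04]), 'position': array([0.48520015, 0.2865198 , 0.07544745]), 'ee_rot': array([ 2.44797061e+00,  1.96895605e+00, -1.22983301e-04]), 'force': array([-0.02430455,  0.64380338, -0.28206539]), 'ft_torque': array([-0.02888839, -0.08519763,  0.00963642]), 'gripper_force': 44.99970495700836, 'width': 0.21408200055659532}
```

Request:
carry_out(commands=[[0,0,0,-0.2,0,0,0],[0,0,0,-0.6,0,0,0],[0,0,0,-0.8,0,0,0],[0,0,0,-0.8,0,0,0],[0,0,0,-0.6,0,0,0],[0,0,0,-0.3,0,0,0],[0,0,0,0,0,0,0]])

```text
clock: 7.0
position: [0.4857, 0.2869, 0.1592]
ee_rot: [2.448, 1.968, 0.003]
force: [-0.4, -0.2, -0.7]
width: 0.216
gripper_force: 45.0
```

Request:
carry_out(commands=[[0,-0.5,0.1,0,0,0,0],[0,-0.8,0.2,0,0,0,0],[0,-0.8,0.2,0,0,0,0],[0,-0.9,0.2,0,0,0,0],[0,-0.9,0.2,0,0,0,0],[0,-0.9,0.2,0,0,0,0],[0,-0.7,0.16,0,0,0,0],[0,-0.34,0.08,0,0,0,0]])

```text
clock: 7.8
position: [0.4859, 0.1335, 0.1568]
ee_rot: [2.45, 1.966, -0.005]
force: [-0.3, -0.1, -1.5]
width: 0.215
gripper_force: 45.0
```

Request:
carry_out(commands=[[0,0,0,0.5,0,0,0],[0,0,0,0.5,0,0,0],[0,0,0,0.3,0,0,0],[0,0,0,0,0,0,0]])

```text
clock: 8.2
position: [0.4854, 0.1374, 0.1238]
ee_rot: [-2.445, -1.97, 0.004]
force: [0.3, 0.0, -0.2]
width: 0.217
gripper_force: 45.0
```

Run:
```python
from cell import arm
from h import *
s=arm.observe();print(s["clock"],s["position"],s["ee_rot"],s["force"],s["width"])
im={}
for n in("wrist","scene","top"):
    g=arm.get_image(n);im[n]=g["pixels"][:,:,::-1]
    np.savez(n+"2.npz",pos=s["position"],rv=s["ee_rot"],**g)
cv2.imwrite("pics/m2.png",np.vstack([np.hstack([cv2.resize(im["wrist"],(400,250)),cv2.resize(im["top"],(400,250))]),cv2.resize(im["scene"][150:325,200:600],(800,350))]))
```

```text
8.2 [0.48544639 0.13736067 0.1237905 ] [-2.44497483 -1.97021685  0.00362166] [ 0.30046004  0.01167203 -0.17715368] 0.21684186907877268
```

View pics/m2.png

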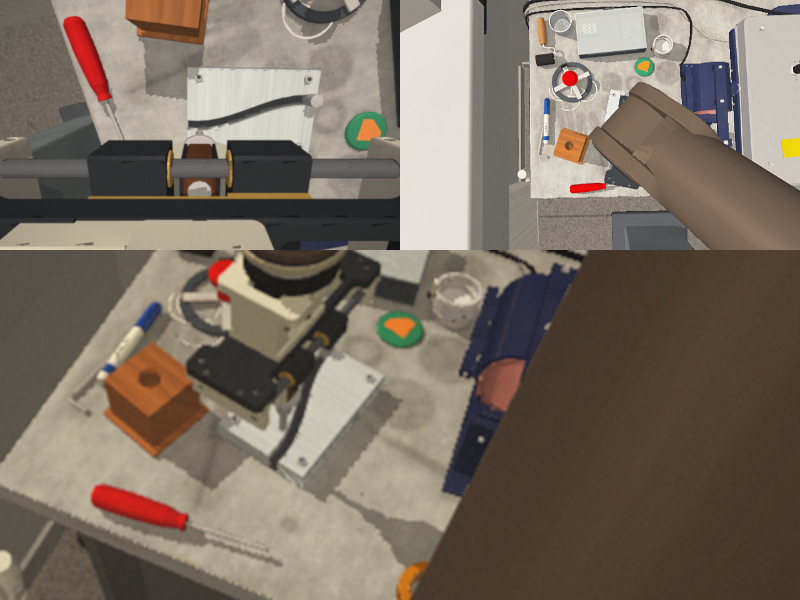

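The wrist view shows the joint running from (190,125) to the pin at (317,100). In the scene crop the neck points at the near part of the joint. I check the joint's centre line in the wrist view against my plate frame.

Run:
```python
from h import *
def chk(g,P,im,c,lim):
    a=np.radians(-13.37);d=P[...,:2]-c;X=d[...,0]*np.cos(a)+d[...,1]*np.sin(a);Y=-d[...,0]*np.sin(a)+d[...,1]*np.cos(a)
    k=(im.max(2)<95)&(abs(X)<.08)&(abs(Y)<.035)
    for x in np.arange(-.075,.07,.01):
        b=k&(abs(X-x)<.004)
        if b.sum()>8:
            y=Y[b]-.018*np.sin(np.pi*X[b]/.14);print(round(x*1000),b.sum(),(np.percentile(y,[3,50,97])*1000).round(1),end=" | ")
    print()
u,v=np.meshgrid(np.arange(640),np.arange(400));uv=np.c_[u.ravel(),v.ravel()]
g=dict(np.load("wrist2.npz"));T=g["tool_from_camera"];Rw=Ro.from_rotvec(g["rv"]).as_matrix()
Rc=Rw@T[:3,:3];c0=Rw@T[:3,3]+g["pos"];g["R"]=Rc.T;g["t"]=-Rc.T@c0
P=rays(g,uv,.022).reshape(400,640,3);im=g["pixels"].astype(int)
print("wrist");chk(g,P,im,np.array([.5507,.1384]),0)
Pw=world(g);ok=g["range_z"]>0
t=ok&(Pw[...,2]>.032)&(Pw[...,2]<.045)&(abs(Pw[...,0]-.627)<.02)&(abs(Pw[...,1]-.139)<.02);print("pin",t.sum(),rect(Pw,t))
t=ok&(abs(Pw[...,2]-.065)<.006)&(abs(Pw[...,0]-.485)<.05)&(abs(Pw[...,1]-.286)<.05);print("stand",t.sum(),rect(Pw,t))
g=dict(np.load("top0.npz"));P=rays(g,uv,.022).reshape(400,640,3)
print("top");chk(g,P,g["pixels"].astype(int),np.array([.5515,.1408]),0)
```

```text
wrist
-75 94 [-2.3  1.8  5.8] | -65 103 [-2.2  1.3  5.4] | -55 108 [-2.8  1.5  5.7] | -45 103 [-2.3  1.7  5.7] | -35 104 [-2.5  1.7  5.6] | -25 112 [-2.9  1.4  5.6] | -15 121 [-3.4  1.2  5.5] | -5 120 [-3.3  1.3  5.5] | 5 119 [-3.2  1.2  5.5] | 15 121 [-3.4  1.1  5.5] | 25 122 [-3.3  1.1  5.6] | 35 132 [-4.   0.7  5.5] | 45 129 [-3.9  0.6  5.1] | 55 134 [-4.1  0.7  5.3] | 65 69 [-4.5  0.2  4.8] | 
pin 401 (((626.7706909179688, 138.7933349609375), (15.13219928741455, 15.656694412231445), 58.893245697021484), array([0.62595419, 0.1390689 , 0.03624773]))
stand 4730 (((476.8987731933594, 262.7277526855469), (24.628921508789062, 71.19671630859375), 73.21589660644531), array([0.48006622, 0.26195205, 0.06456839]))
top
-75 26 [-4.1  0.8  5.8] | -65 29 [-3.8  1.3  5.6] | -55 29 [-4.2  1.   5.2] | -45 29 [-3.8 -0.2  5.1] | -35 27 [-4.3 -0.5  4.7] | -25 28 [-3.9  0.3  5.5] | -15 28 [-4.2  0.4  5.2] | -5 30 [-5.1 -0.1  5. ] | 5 27 [-4.2  0.3  5.2] | 15 29 [-5.2 -0.2  5.1] | 25 28 [-4.4  0.1  5.3] | 35 28 [-5.  -1.   4.3] | 45 23 [-3.5  0.1  3.7] | 55 29 [-4.9  0.5  5.7] | 65 26 [-5.  -0.5  4.9] |
```

Request:
carry_out(commands=[[0,0,0.05,0.5,0,0,0],[0,0,0,0.5,0,0,0],[0,0,0,0.2,0,0,0],[0,0,0,0.08,0,0,0],[0,0,0,0.04,0,0,0],[0,0,0,0.04,0,0,0],[0,0,0,0.04,0,0,0],[0,0,0,0,0,0,0]])

```text
clock: 9.15
position: [0.488, 0.1365, 0.0906]
ee_rot: [2.448, 1.969, 0.0]
force: [-0.0, 0.0, -1.0]
width: 0.213
gripper_force: 45.0
```

```bash
cat > st.py <<'E'
from cell import arm
from h import *
s=arm.observe();p=s["position"];a=np.radians(-13.6);pin=np.array([.6270,.1400]) # pin in TCP coords
d=p[:2]-pin;R=np.array([[np.cos(a),np.sin(a)],[-np.sin(a),np.cos(a)]]);q=R@d+[.074,.018]
f=s["force"];fp=R@f[:2]
print(round(s["clock"],2),"plate xy mm",(q*1000).round(2),"centre y",round(18*np.sin(np.pi*q[0]/.14),2),"tip z",round((p[2]-.0684)*1000,2),"F plate",fp.round(1),f[2].round(1),"rv",s["ee_rot"].round(4))
E
python3 st.py
```

```text
9.15 plate xy mm [-60.29 -18.13] centre y -17.57 tip z 22.2 F plate [-0.1  0. ] -1.0 rv [2.4479e+00 1.9687e+00 4.0000e-04]
```

Request:
carry_out(commands=[[0,0.02,-0.05,0.04,0,0,0],[0,0,0,0.04,0,0,0],[0,0,0,0.04,0,0,0],[0,0,0,0.04,0,0,0],[0,0,0,0,0,0,0]])

```text
clock: 9.65
position: [0.4867, 0.1372, 0.0863]
ee_rot: [-2.448, -1.969, 0.0]
force: [-0.1, -0.6, -1.2]
width: 0.218
gripper_force: 45.0
```

```bash
python3 st.py
```

```text
9.65 plate xy mm [-61.75 -17.73] centre y -17.69 tip z 17.9 F plate [ 0.  -0.6] -1.2 rv [-2.4480e+00 -1.9689e+00  4.0000e-04]
```

Request:
carry_out(commands=[[0,0,0,0.04,0,0,0],[0,0,0,0.04,0,0,0],[0,0,0,0.04,0,0,0],[0,0,0,0,0,0,0]])

```text
clock: 10.05
position: [0.4866, 0.1372, 0.0833]
ee_rot: [-2.448, -1.969, 0.0]
force: [0.3, -0.3, -1.5]
width: 0.215
gripper_force: 45.0
```

```bash
python3 st.py
```

```text
10.05 plate xy mm [-61.76 -17.75] centre y -17.69 tip z 14.89 F plate [ 0.3 -0.2] -1.5 rv [-2.4479e+00 -1.9689e+00  4.0000e-04]
```

Request:
carry_out(commands=[[0,0,0,0.04,0,0,0],[0,0,0,0.04,0,0,0],[0,0,0,0,0,0,0]])

```text
clock: 10.35
position: [0.4869, 0.1374, 0.0822]
ee_rot: [2.447, 1.969, 0.0]
force: [-2.7, -1.4, 10.6]
width: 0.214
gripper_force: 45.0
```

```bash
python3 st.py
```

```text
10.35 plate xy mm [-61.56 -17.48] centre y -17.68 tip z 13.82 F plate [-2.3 -2. ] 10.6 rv [2.4474e+00 1.9685e+00 4.0000e-04]
```

Run:
```python
import numpy as np
x=np.arange(-61.75,70,3.0);y=18*np.sin(np.pi*x/140)
a=np.radians(-13.6);t=np.radians(77.6);dx,dy=np.diff(x),np.diff(y)
wx=dx*np.cos(a)-dy*np.sin(a);wy=dx*np.sin(a)+dy*np.cos(a)
tx=(wx*np.cos(t)+wy*np.sin(t))/25;ty=(wx*np.sin(t)-wy*np.cos(t))/25
for k in range(len(dx)):print(k,x[k+1],y[k+1].round(1),tx[k].round(3),ty[k].round(3))
```

```text
0 -58.75 -17.4 0.008 0.12
1 -55.75 -17.1 0.011 0.12
2 -52.75 -16.7 0.014 0.12
3 -49.75 -16.2 0.017 0.12
4 -46.75 -15.6 0.02 0.12
5 -43.75 -15.0 0.023 0.121
6 -40.75 -14.3 0.026 0.121
7 -37.75 -13.5 0.028 0.121
8 -34.75 -12.7 0.031 0.121
9 -31.75 -11.8 0.033 0.121
10 -28.75 -10.8 0.035 0.121
11 -25.75 -9.8 0.037 0.121
12 -22.75 -8.8 0.039 0.121
13 -19.75 -7.7 0.041 0.121
14 -16.75 -6.6 0.042 0.121
15 -13.75 -5.5 0.043 0.121
16 -10.75 -4.3 0.044 0.121
17 -7.75 -3.1 0.045 0.121
18 -4.75 -1.9 0.045 0.121
19 -1.75 -0.7 0.046 0.121
20 1.25 0.5 0.046 0.121
21 4.25 1.7 0.046 0.121
22 7.25 2.9 0.046 0.121
23 10.25 4.1 0.045 0.121
24 13.25 5.3 0.044 0.121
25 16.25 6.4 0.043 0.121
26 19.25 7.5 0.042 0.121
27 22.25 8.6 0.041 0.121
28 25.25 9.7 0.039 0.121
29 28.25 10.7 0.037 0.121
30 31.25 11.6 0.036 0.121
31 34.25 12.5 0.033 0.121
32 37.25 13.4 0.031 0.121
33 40.25 14.1 0.029 0.121
34 43.25 14.9 0.026 0.121
35 46.25 15.5 0.023 0.121
36 49.25 16.1 0.021 0.12
37 52.25 16.6 0.018 0.12
38 55.25 17.0 0.015 0.12
39 58.25 17.4 0.012 0.12
40 61.25 17.7 0.009 0.12
41 64.25 17.9 0.005 0.12
42 67.25 18.0 0.002 0.12
```

Request:
carry_out(commands=[[0,0.008,0.12,-0.01,0,0,0],[0,0.011,0.12,0,0,0,0],[0,0.014,0.12,0,0,0,0],[0,0.017,0.12,0,0,0,0]])

```text
clock: 10.75
position: [0.4979, 0.1364, 0.0822]
ee_rot: [-2.447, -1.969, 0.001]
force: [-5.8, -0.3, 10.2]
width: 0.213
gripper_force: 45.0
```

```bash
python3 st.py
```

```text
10.75 plate xy mm [-50.67 -15.83] centre y -16.33 tip z 13.84 F plate [-5.5 -1.7] 10.2 rv [-2.4470e+00 -1.9694e+00  1.4000e-03]
```

Request:
carry_out(commands=[[0,0.016,0.12,-0.005,0,0,0],[0,0.02,0.121,0,0,0,0],[0,0.023,0.121,-0.005,0,0,0],[0,0.025,0.121,0,0,0,0],[0,0.029,0.121,0,0,0,0]])

```text
clock: 11.25
position: [0.5135, 0.1358, 0.0823]
ee_rot: [-2.447, -1.969, 0.001]
force: [-3.9, -0.4, 7.5]
width: 0.218
gripper_force: 45.0
```

```bash
python3 st.py
```

```text
11.25 plate xy mm [-35.32 -12.8 ] centre y -12.82 tip z 13.92 F plate [-3.7 -1.3] 7.5 rv [-2.4473e+00 -1.9693e+00  1.1000e-03]
```

Request:
carry_out(commands=[[0,0.033,0.121,0,0,0,0],[0,0.035,0.121,0,0,0,0],[0,0.037,0.121,0,0,0,0],[0,0.039,0.121,0,0,0,0],[0,0.041,0.121,0,0,0,0]])

```text
clock: 11.75
position: [0.5293, 0.1369, 0.0823]
ee_rot: [-2.448, -1.969, 0.001]
force: [-3.6, 0.1, 7.0]
width: 0.211
gripper_force: 45.0
```

```bash
python3 st.py
```

```text
11.75 plate xy mm [-20.22  -8.  ] centre y -7.89 tip z 13.88 F plate [-3.5 -0.7] 7.0 rv [-2.4476e+00 -1.9691e+00  1.4000e-03]
```

Request:
carry_out(commands=[[0,0.042,0.121,0,0,0,0],[0,0.043,0.121,0,0,0,0],[0,0.044,0.121,0,0,0,0],[0,0.045,0.121,0,0,0,0],[0,0.045,0.121,0,0,0,0],[0,0.046,0.121,0,0,0,0]])

```text
clock: 12.35
position: [0.5485, 0.1394, 0.0822]
ee_rot: [-2.448, -1.969, 0.001]
force: [-3.1, 0.2, 6.4]
width: 0.217
gripper_force: 45.0
```

```bash
python3 st.py
```

```text
12.35 plate xy mm [-2.12 -1.02] centre y -0.85 tip z 13.84 F plate [-3.1 -0.5] 6.4 rv [-2.4476e+00 -1.9691e+00  1.3000e-03]
```

Request:
carry_out(commands=[[0,0.047,0.121,0.004,0,0,0],[0,0.047,0.121,0,0,0,0],[0,0.046,0.121,0.004,0,0,0],[0,0.045,0.121,0,0,0,0],[0,0.044,0.121,0,0,0,0],[0,0.043,0.121,0,0,0,0]])

```text
clock: 12.95
position: [0.5677, 0.1423, 0.0821]
ee_rot: [-2.447, -1.969, 0.001]
force: [-3.7, -0.2, 6.2]
width: 0.217
gripper_force: 45.0
```

```bash
python3 st.py
```

```text
12.95 plate xy mm [15.82  6.25] centre y 6.26 tip z 13.74 F plate [-3.5 -1.1] 6.2 rv [-2.4475e+00 -1.9692e+00  1.2000e-03]
```

Request:
carry_out(commands=[[0,0.042,0.121,0.004,0,0,0],[0,0.041,0.121,0,0,0,0],[0,0.039,0.121,0.004,0,0,0],[0,0.037,0.121,0,0,0,0],[0,0.036,0.121,0.004,0,0,0],[0,0.033,0.121,0,0,0,0]])

```text
clock: 13.55
position: [0.5865, 0.1441, 0.082]
ee_rot: [-2.447, -1.969, 0.001]
force: [-5.0, 0.5, 7.8]
width: 0.216
gripper_force: 45.0
```

```bash
python3 st.py
```

```text
13.55 plate xy mm [33.64 12.48] centre y 12.33 tip z 13.56 F plate [-5.  -0.7] 7.8 rv [-2.4472e+00 -1.9692e+00  1.3000e-03]
```

Rows 32 to 37.

Request:
carry_out(commands=[[0,0.031,0.121,0.003,0,0,0],[0,0.029,0.121,0,0,0,0],[0,0.026,0.121,0.003,0,0,0],[0,0.023,0.121,0,0,0,0],[0,0.021,0.12,0,0,0,0],[0,0.018,0.12,0,0,0,0]])

```text
clock: 14.15
position: [0.605, 0.1441, 0.0819]
ee_rot: [-2.447, -1.969, 0.001]
force: [-4.4, 0.6, 7.8]
width: 0.213
gripper_force: 45.0
```

```bash
python3 st.py
```

```text
14.15 plate xy mm [51.64 16.84] centre y 16.49 tip z 13.49 F plate [-4.5 -0.4] 7.8 rv [-2.4469e+00 -1.9692e+00  7.0000e-04]
```

Request:
carry_out(commands=[[0,0.012,0.12,0,0,0,0],[0,0.01,0.1,0,0,0,0],[0,0.007,0.08,0,0,0,0],[0,0.004,0.06,0,0,0,0],[0,0.003,0.05,0,0,0,0]])

```text
clock: 14.65
position: [0.6153, 0.1429, 0.0819]
ee_rot: [-2.447, -1.969, 0.0]
force: [-3.6, 1.2, 6.7]
width: 0.215
gripper_force: 45.0
```

```bash
python3 st.py
```

```text
14.65 plate xy mm [61.97 18.08] centre y 17.71 tip z 13.49 F plate [-3.8  0.3] 6.7 rv [-2.4468e+00 -1.9692e+00  1.0000e-04]
```

Request:
carry_out(commands=[[0,-0.003,0.04,0,0,0,0],[0,0,0.04,0,0,0,0],[0,0,0,0,0,0,0]])

```text
clock: 14.95
position: [0.6165, 0.1427, 0.0818]
ee_rot: [-2.446, -1.969, 0.002]
force: [-5.3, 0.6, 8.5]
width: 0.218
gripper_force: 45.0
```

```bash
python3 st.py
```

```text
14.95 plate xy mm [63.13 18.14] centre y 17.79 tip z 13.44 F plate [-5.3 -0.7] 8.5 rv [-2.4459e+00 -1.9690e+00  1.6000e-03]
```

Request:
carry_out(commands=[[0,0,0.04,0,0,0,0],[0,0,0.04,0,0,0,0],[0,0,0,0,0,0,0]])

```text
clock: 15.25
position: [0.6168, 0.1427, 0.0818]
ee_rot: [-2.444, -1.969, 0.005]
force: [-10.9, 1.1, 12.3]
width: 0.217
gripper_force: 45.0
```

```bash
python3 st.py
```

```text
15.25 plate xy mm [63.46 18.21] centre y 17.81 tip z 13.37 F plate [-10.8  -1.5] 12.3 rv [-2.444  -1.969   0.0051]
```

Request:
carry_out(commands=[[0,0,-0.1,0,0,0,0],[0,0,-0.1,-0.1,0,0,0],[0,0,0,-0.4,0,0,0],[0,0,0,-0.7,0,0,0],[0,0,0,-0.8,0,0,0],[0,0,0,-0.7,0,0,0],[0,0,0,-0.4,0,0,0],[0,0,0,0,0,0,0]])

```text
clock: 16.05
position: [0.6158, 0.1425, 0.1605]
ee_rot: [2.447, 1.968, 0.004]
force: [-0.5, -1.0, -1.4]
width: 0.212
gripper_force: 45.0
```

```bash
python3 st.py
python3 - <<'E'
from cell import arm
from h import *
s=arm.observe();p=s["position"];print(s["clock"],p,s["width"])
np.set_printoptions(suppress=True)
d=np.array([.4852,.2865,p[2]])-p
print(Ro.from_rotvec(s["ee_rot"]).inv().apply(d)/.025, (Ro.from_rotvec(s["ee_rot"]).inv()*Ro.from_rotvec([2.448,1.969,0])).as_rotvec())
E
```

```text
16.05 plate xy mm [62.49 17.81] centre y 17.74 tip z 92.1 F plate [-0.2 -1.1] -1.4 rv [2.4474 1.9678 0.004 ]
16.05 [0.61576472 0.14252424 0.16049895] 0.21228734045759998
[ 4.5032579  -6.33738365 -0.01025728] [ 0.00250969 -0.00123671 -0.00036942]
```

Request:
carry_out(commands=[[0,0.3,-0.42,0,0,0,0],[0,0.55,-0.78,0,0,0,0],[0,0.65,-0.92,0,0,0,0],[0,0.65,-0.92,0,0,0,0],[0,0.65,-0.92,0,0,0,0],[0,0.65,-0.92,0,0,0,0],[0,0.55,-0.78,0,0,0,0],[0,0.4,-0.56,0,0,0,0]])

```text
clock: 16.85
position: [0.4836, 0.2847, 0.1579]
ee_rot: [-2.445, -1.972, 0.003]
force: [-0.3, 0.3, -1.2]
width: 0.218
gripper_force: 45.0
```

Request:
carry_out(commands=[[0,0.1,-0.12,0,0,0,0],[0,0,0,0,0,0,0],[0,0,0,0,0,0,0]])

```text
clock: 17.15
position: [0.4846, 0.2851, 0.1583]
ee_rot: [2.449, 1.967, -0.001]
force: [-0.5, -0.7, -0.8]
width: 0.216
gripper_force: 45.0
```

Run:
```python
from cell import arm
from h import *
np.set_printoptions(suppress=True)
s=arm.observe();p=s["position"];print(s["clock"],p,s["width"],s["ee_rot"])
d=np.array([.4852,.2865,p[2]])-p
print(Ro.from_rotvec(s["ee_rot"]).inv().apply(d)/.025)
im=[]
for n in("scene","wrist"):
    g=arm.get_image(n);np.savez(n+"3.npz",pos=p,rv=s["ee_rot"],**g);i=g["pixels"][:,:,::-1]
    im.append(cv2.resize(i[130:280,200:350],(400,400),interpolation=cv2.INTER_CUBIC) if n=="scene" else cv2.resize(i[150:350,220:420],(400,400)))
cv2.imwrite("pics/m3.png",np.hstack(im))
```

```text
17.15 [0.48459699 0.2850974  0.15826272] 0.216379526125833 [ 2.44862125  1.96737703 -0.00141383]
[ 0.05998234  0.01146955 -0.00006353]
```

View pics/m3.png

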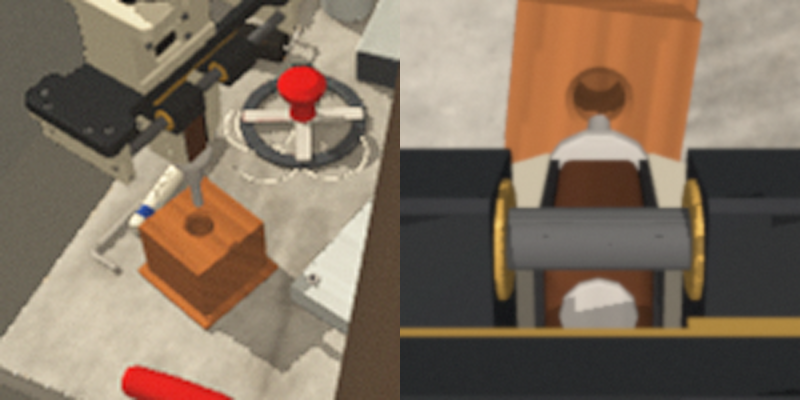

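The scene half shows the burnisher hanging straight over the hole. In the wrist half the tip at (598,122) lines up with the hole at (598,95). I trim the position and lower it.

Request:
carry_out(commands=[[0,0.06,0.01,0.2,0,0,0],[0,0,0,0.4,0,0,0],[0,0,0,0.5,0,0,0],[0,0,0,0.5,0,0,0],[0,0,0,0.4,0,0,0],[0,0,0,0.3,0,0,0],[0,0,0,0,0,0,0]])

```text
clock: 17.95
position: [0.4841, 0.2871, 0.1]
ee_rot: [-2.448, -1.969, 0.003]
force: [0.3, 0.1, -0.9]
width: 0.217
gripper_force: 45.0
```

```bash
python3 -c "
from cell import arm;s=arm.observe();print(s['clock'],s['position'],s['force'],s['ft_torque'])"
```

```text
17.95 [0.48408397 0.28706388 0.09996399] [ 0.31662479  0.13770187 -0.93048781] [-0.0157152  -0.1067965   0.01330628]
```

Request:
carry_out(commands=[[0,-0.015,0.05,0,0,0,0],[0,0,0,0.2,0,0,0],[0,0,0,0.2,0,0,0],[0,0,0,0.2,0,0,0],[0,0,0,0.2,0,0,0],[0,0,0,0.1,0,0,0],[0,0,0,0,0,0,0]])

```text
clock: 18.65
position: [0.4856, 0.2867, 0.0783]
ee_rot: [-2.448, -1.969, 0.001]
force: [-0.4, 0.1, -0.3]
width: 0.216
gripper_force: 45.0
```

```bash
python3 -c "
from cell import arm;s=arm.observe();print(s['clock'],s['position'],s['force'],s['ft_torque'])"
```

```text
18.65 [0.48555656 0.28669767 0.07831854] [-0.35331815  0.1171583  -0.30418436] [-0.02614809  0.00493749  0.01423505]
```

Request:
carry_out(commands=[[0,0,0,0.05,0,0,0],[0,0,0,0.05,0,0,0],[0,0,0,0.02,0,0,0],[0,0,0,0,0,0,0]])

```text
clock: 19.05
position: [0.4858, 0.2869, 0.0758]
ee_rot: [2.448, 1.969, -0.0]
force: [0.3, -0.3, -0.8]
width: 0.214
gripper_force: 45.0
```

```bash
python3 -c "
from cell import arm;s=arm.observe();print(s['clock'],s['position'],s['force'],s['ft_torque'])"
```

```text
19.05 [0.48584873 0.28685579 0.07581669] [ 0.30607682 -0.29526029 -0.77608745] [ 0.01629315 -0.10479534 -0.02769892]
```

Request:
carry_out(commands=[[0,0,0,0.03,0,0,0],[0,0,0,0.03,0,0,0],[0,0,0,0,0,0,0]])

```text
clock: 19.35
position: [0.4859, 0.287, 0.0754]
ee_rot: [2.447, 1.968, 0.001]
force: [-3.0, -2.7, 11.7]
width: 0.217
gripper_force: 45.0
```

```bash
python3 -c "
from cell import arm;s=arm.observe();print(s['clock'],s['position'],s['force'],s['ft_torque'])"
```

```text
19.35 [0.48592103 0.28696186 0.07539322] [-3.03007237 -2.73315572 11.70737038] [-0.73733379  0.64066365  0.05739657]
```

Contact is at the original height, so the burnisher is home. I ease the load and let go: opening slowly, then rising.

Request:
carry_out(commands=[[0,0,-0.01,-0.03,0,0,0],[0.3,0,0,0,0,0,0],[0.3,0,0,0,0,0,0],[0.6,0,0,0,0,0,0],[1,0,0,0,0,0,0],[1,0,0,0,0,0,0],[1,0,0,0,0,0,0],[1,0,0,0,0,0,0]], squeeze=10)

```text
clock: 20.15
position: [0.4856, 0.2869, 0.075]
ee_rot: [2.448, 1.969, -0.0]
force: [0.3, -0.1, 0.1]
width: 0.685
gripper_force: 0.0
```

Request:
carry_out(commands=[[1,0,0,-0.2,0,0,0],[1,0,0,-0.5,0,0,0],[1,0,0,-0.8,0,0,0],[1,0,0,-0.8,0,0,0],[1,0,0,-0.8,0,0,0],[1,0,0,-0.8,0,0,0],[1,0,0,-0.8,0,0,0],[1,0,0,-0.5,0,0,0]])

```text
clock: 20.95
position: [0.4859, 0.2875, 0.2076]
ee_rot: [2.448, 1.969, 0.004]
force: [1.0, -0.2, 0.6]
width: 0.998
gripper_force: 0.0
```

Run:
```python
from cell import arm
from h import *
s=arm.observe();p=s["position"];print(s["clock"],p,s["width"],s["force"])
im=[]
for n in("scene","wrist"):
    g=arm.get_image(n);g["pos"]=p;g["rv"]=s["ee_rot"];i=g["pixels"][:,:,::-1]
    P=world(g) if n=="scene" else wworld(g)
    m=(g["range_z"]>0)&(abs(P[...,0]-.485)<.04)&(abs(P[...,1]-.286)<.04)&(P[...,2]>.118)&(P[...,2]<.15)
    print(n,m.sum(),rect(P,m) if m.any() else 0)
    im.append(cv2.resize(i[130:280,200:350],(400,400),interpolation=cv2.INTER_CUBIC) if n=="scene" else cv2.resize(i[50:350,170:470],(400,400)))
cv2.imwrite("pics/m4.png",np.hstack(im))
```

```text
20.95 [0.48587405 0.28754331 0.20758199] 0.9978353925168499 [ 0.99758503 -0.20183265  0.55628052]
scene 110 (((484.92303466796875, 287.513427734375), (19.924182891845703, 20.35070037841797), 77.1185073852539), array([0.48174431, 0.28546761, 0.12748645]))
wrist 679 (((484.8960876464844, 286.00933837890625), (19.38516616821289, 19.03166961669922), 77.60623168945312), array([0.48515354, 0.28723872, 0.12533597]))
```

View pics/m4.png

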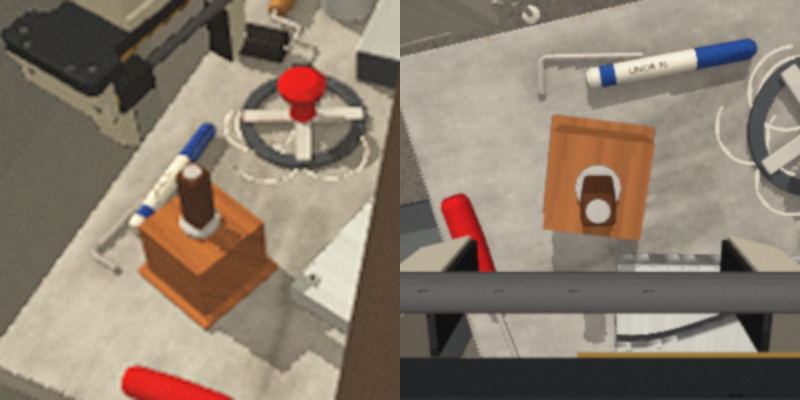

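Both halves show the burnisher home and upright in the stand, with the handle top at z of about 127 mm as before and the hand clear. Settle briefly, then hand in.

Request:
carry_out(commands=[[1,0,0,0,0,0,0],[1,0,0,0,0,0,0],[1,0,0,0,0,0,0]])

```text
clock: 21.35
position: [0.4852, 0.2866, 0.2041]
ee_rot: [-2.448, -1.969, 0.003]
force: [-0.4, -0.5, -0.1]
width: 0.999
gripper_force: 0.0
```

```bash
python3 -c "
from cell import arm;print(arm.sign_off())"
```

```text
the job is handed in; nothing more can be done
None
```

I drew the burnisher along the whole joint at about 30 mm/s, reading 6–12 N on the floor, until it came up against the stop pin, then put it back upright and home in its stand and let go; the job was handed in at 21 s, and no verdict came back.

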